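Gauge the jaw gap of the blue checker

ROBOT

A 6-joint arm with a two-finger parallel gripper is mounted at the origin on the work surface. World frame = base frame: x ahead of the robot, y to its left, z up, the work surface at z = 0. Lengths are in m, angles in rad, forces in N, time in s.
With the tool pointing down it reaches from about 0.25 to 0.725 m from the base axis. Payload 4 kg.
Tool frame: the origin (TCP) lies midway between the tips of the shut fingers; the grasp point (between the pads) lies 19 mm behind it; z points along the fingers, y is the line along which they close (so a half turn about z gives the same grasp; the last joint's range is limited). The gripper opens to 85 mm and grips with 20 to 120 N. Pads are 22 mm wide; open, the fingers measure 114 mm over their backs; the gripper's body (76 mm by 85 mm) begins 54 mm behind the grasp point. The pads swing forward as they close: fully open they stand 13 mm farther back than shut.
Start: joints at [-1.25, 0.241, 0.005, 1.335, 0, 1.571], TCP at [0.158, -0.474, 0.231] pointing down, gripper open.
Joint ranges: [-2.72, 2.72], [-1.05, 1.87], [-1.09, 1.28], [-1.99, 2.15], [-1.42, 1.44], [-3.14, 3.14]. Speed limits (rad/s): [2.79, 2.79, 3.14, 3.14, 3.14, 3.14].

INTERFACE

Orientations are given as a unit quaternion [x, y, z, w].
In Python, from workcell import monitor, vision, job gives the robot as it stands.
- The arm moves only by the tool move_arm, never from a script. Its argument "moves" is a list that holds one entry, the list of rows, each a list of 5 numbers: the shift along the world's x, y, z in m, then the turn about the world's z in degrees, then the opening in per cent of the stroke, from 0 (shut) to 100 (fully open). In form: [[[x, y, z, turn, gripper], ...]]. A call has 1 to 5 rows; each row is the pose to reach, as a shift and turn from the pose commanded when the call began; what a row does not reach only later rows make up. A row lasts 1/8 s, in which the tool goes at most 62.5 mm and 10.7 degrees, less where a joint would pass 70% of its speed; a pose out of reach is approached as far as the arm can. A call with a gripper value outside its range is refused whole. The fingers move at their own pace and stop on an object; the grip force is fixed at half the most. Time passes only in rows, so rows that repeat a pose let the fingers close. It gives the time, the measured TCP pose, the force, the opening and the grip force at its end, in the units of the state.
- monitor.get_obs(): the state, without advancing time (a new reading comes with each control period).
- vision.camera(name): name is "scene" or "top" or "wrist"; returns a dict with "color" (384x512x3 uint8, red, green, blue), "camera_matrix" (3x3 intrinsics, pixels), "eye" and "attitude" of the camera in the world; the wrist camera has in their place "hand_eye" (4x4, takes a point from camera to tool coordinates, whose origin is the TCP and whose axes are the flange's). Camera axes: x right, y up, looking along -z (the intrinsics and any distortion apply to the point x, -y, -z); pixel columns grow to the right and rows downward; lengths in m; the calibration is good to about 2 mm. A picture is of the moment at which its call begins: read the wrist's pose just before it. There is no depth.
- job.job_done(): hands the job in; it is judged then, once.
The state is a dict: "clock": time; "joint_pos": joint angles; "joint_vel": joint speeds; "tau": joint torques, N m; "eef_pos": TCP position; "tool_rot": TCP orientation; "ft_force": force on the tool from outside, world axes, zero at the start; "ft_torque": the same for the moment, N m; "grip_width": finger opening in m; "grasp_force": force on a finger pad.
Only numpy, scipy, OpenCV 4.12 (cv2) and the standard library are available. Lean on these libraries where they do the work, as an engineer would, in place of code of your own. Each camera call takes 0.05 s, during which the arm holds its last target. There are 200 camera calls.

TASK

Take the yellow-handled gauge from its stand, feel gently for the gap between the steel jaws of the blue checker and stand the blade in it, so that it rests on the plunger inside, and let go. Then press the gauge down from above, without gripping it, until its handle sits fully home on the jaws, and leave it there. Leave the red gauge and the grey canister where they are.

Things in the scene. Friction and masses are not known exactly. Their poses are not given: they have to be found in the camera images.
- gauge_grip (a point): Centre of the yellow gauge's handle, a block 24 mm along x, 70 mm along y, 50 mm high. A steel blade hangs below it: 4 mm thick along x, 50 mm wide along y, 45 mm long, so its lower edge is 70 mm below this point. x runs across the thickness (grip across x), y along the width, z up. Turned by half a turn it is the same.
- gauge_tip (a point): Middle of the lower edge of the yellow gauge's blade, 70 mm below the handle's centre; same axes.
- gauge_top (a point): Middle of the flat top of the yellow gauge's handle, 25 mm above the handle's centre; same axes. Press here.
- gauge: The whole yellow gauge, 95 mm tall, 0.13 to 0.25 kg; origin in the middle of the blade's lower edge, z up to the handle.
- stand_a: Grey stand of the yellow gauge, fixed, 70 by 90 by 60 mm high, origin at the centre of its underside. At the start the handle's underside rests on its top, 60 mm above the bench, and the blade hangs loosely in its 14 mm wide slot.
- checker: Gap checker, fixed: a blue base 170 mm along x, 130 mm along y, with a blue wall 65 mm high along each of its +y and -y sides. Between the walls stand two striped steel jaws, each 45 mm wide along x, flat tops 75 mm above the bench, with the gap between them. Origin at the centre of the underside, z up.
- checker_top (a point): Middle of the checker at jaw-top height, 75 mm above the bench; checker's axes. The gap is 7 mm wide along x, 60 mm long along y (closed ends, parallel to y, centred along y), 50 mm deep. In x its middle is anywhere from -10 to +10 mm from this point: each time the jaws are set differently, but they do not give when pushed. Beside the gap the blade meets the flat jaw top.
- plunger (a joint): How far the brass plunger in the gap is down, in m. At 0 its top is 27 mm below the jaw tops; it starts at 0 to 0.006, bottoms at 0.020. It carries the gauge's weight, is stiff (about 11 N, a little more when moved fast) and does not spring back. With the gauge home (handle's underside flat on the jaws, blade 45 mm deep) it is at 0.018; there the push turns hard.
- thick_gauge_grip (a point): Centre of the handle of the red gauge in the other grey stand: same shape, but its blade is 10 mm thick and does not fit the gap. Leave it.
- canister: Grey canister with a metal lid, 84 mm across, 95 mm high; origin at the centre of its underside. Leave it.
Things that resemble listed ones, but are neither listed nor needed, are in the scene too. What is meant by the gauge is not turquoise, and is the smaller of those in its own colour.

How it is judged:
On the way, in this order (a step that is already met when the one before it is completed fails the run):
1. the yellow gauge stands in the gap on the plunger, not yet home, let go (horizontal distance between gauge_tip and checker_top below 0.022 m and z of gauge_tip in the frame of checker between 0.0335 and 0.054 m and contact force between the fingers and gauge below 0.1 N), for 0.2 s.
2. the yellow gauge is pressed fully home (horizontal distance between gauge_tip and checker_top below 0.022 m and z of gauge_tip in the frame of checker below 0.0325 m and angle between gauge's own z axis and vertical below 0.06 rad), for 0.2 s.
At the end, for the whole second after the job is handed in: The yellow gauge stands upright (within 0.06 rad) in the checker's gap, its handle down on the jaws (within 2.5 mm), at rest and released; the red gauge and canister within 3 cm of where they were (all of step 2 and contact force between the fingers and gauge below 0.1 N and linear speed of gauge below 0.02 m/s); the robot touches nothing.
It fails at once if the gauge is pushed well down on the plunger while it is gripped, in place of being pressed from above (horizontal distance between gauge_tip and checker_top below 0.022 m and z of gauge_tip in the frame of checker below 0.037 m and z of the grasp point in the frame of gauge_top below -0.003 m and contact force between the fingers and gauge above 2 N).
It fails at once if the gauge is forced against the checker with more than 150 N (contact force between gauge and checker above 150 N).
It fails at once if the red gauge is shifted by more than 3 cm (distance of thick_gauge_grip from where it was at the start of the episode above 0.03 m).
It fails at once if the canister is shifted by more than 3 cm (distance of canister from where it was at the start of the episode above 0.03 m).
It also fails if it takes over 72 s, if anything falls off the work surface, if the arm or the gripper's body presses on something with over 40 N, if the wrist force passes 120 N, or if a joint passes its speed limit or range.

## Working session

There is one attempt and no reset: what is moved stays moved. The work goes in short steps, Python scripts to look and compute and a tool call to move; the robot and the scene stay as the last step left them, time stands still between calls to the robot, and variables do not carry over. Pictures are saved under pics/ and viewed, at most 10 in all, crops included, and the job is handed in when it is done.

Besides the shell and the picture viewer there is one more tool, called after "Emit:" as name(argument=value, ...), one argument or row to a line, values as JSON. move_arm: Moves the arm, as the interface text tells. Its arguments: {"type":"object","properties":{"moves":{"type":"array","items":{"type":"array","items":{"type":"array","items":{"type":"number"}}}}},"required":["moves"]}

```bash
ls; mkdir -p pics; cat > h.py <<'E'
import numpy as np, cv2
from scipy.spatial.transform import Rotation as R
from workcell import monitor, vision, job
def att(a):
    a=np.array(a,float)
    return a if a.shape==(3,3) else R.from_quat(a).as_matrix()
def grab(name):
    o=monitor.get_obs(); c=vision.camera(name)
    K=np.array(c["camera_matrix"])
    if name=="wrist":
        T=np.array(c["hand_eye"]); Rt=att(o["tool_rot"])
        Rw=Rt@T[:3,:3]; e=Rt@T[:3,3]+np.array(o["eef_pos"])
    else: Rw=att(c["attitude"]); e=np.array(c["eye"])
    return c,K,Rw,e,o
def ray(K,Rw,uv,dist=None):
    p=cv2.undistortPoints(np.array(uv,float).reshape(-1,1,2),K,dist).reshape(-1,2)
    d=np.c_[p[:,0],-p[:,1],-np.ones(len(p))]
    return d@Rw.T
def onplane(K,Rw,e,uv,z,dist=None):
    d=ray(K,Rw,uv,dist); return e+d*((z-e[2])/d[:,2])[:,None]
def save(n,img): cv2.imwrite("pics/"+n,cv2.cvtColor(img,cv2.COLOR_RGB2BGR))
E
python3 - <<'E'
from h import *
for n in ("scene","top"):
    c,K,Rw,e,o=grab(n); save(n+"1.png",c["color"]); np.savez(n+"1.npz",img=c["color"],K=K,Rw=Rw,e=e)
    print(n,[k for k in c],K.tolist(),e,Rw.round(3).tolist(),c.get("distortion"))
print(o)
E
```

```text
pics
scene ['color', 'camera_matrix', 'eye', 'attitude'] [[363.55210066593514, 0.0, 264.6306277549852], [0.0, 363.55210066593514, 191.255278808224], [0.0, 0.0, 1.0]] [1.14000408 0.36136985 0.68153393] [[-0.514, -0.593, 0.62], [0.858, -0.339, 0.387], [-0.019, 0.73, 0.683]] None
top ['color', 'camera_matrix', 'eye', 'attitude'] [[384.95638031975545, 0.0, 257.3616164756871], [0.0, 384.95638031975545, 191.61853199905352], [0.0, 0.0, 1.0]] [0.47540802 0.01039543 0.98079579] [[-0.015, 0.993, -0.116], [-1.0, -0.017, -0.016], [-0.017, 0.116, 0.993]] None
{'clock': 0.05, 'joint_pos': array([-1.25000000e+00,  2.41348549e-01,  3.75563533e-03,  1.33518860e+00,
       -3.21960756e-05,  1.57080126e+00]), 'joint_vel': array([-0.00073684, -0.00131298,  0.00258952,  0.00055762,  0.0002299 ,
        0.00096121]), 'tau': array([ 5.56358482e-04, -3.73492992e+01,  2.53292227e+01,  1.09927054e-02,
       -7.19545324e-05, -1.11823203e-05]), 'eef_pos': array([ 0.157459  , -0.47391481,  0.23045711]), 'tool_rot': array([ 9.87163675e-01,  1.59708775e-01, -1.74422188e-04, -9.77280965e-04]), 'ft_force': array([0.0055108 , 0.80957231, 0.3303546 ]), 'ft_torque': array([-0.01292821, -0.04793459,  0.00336012]), 'grasp_force': 0.0, 'grip_width': 0.0853428778113528}
```

View pics/scene1.png

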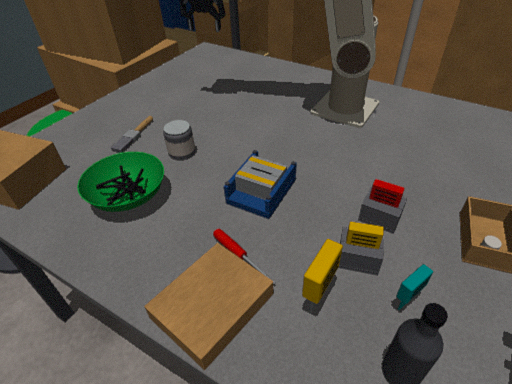

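View pics/top1.png

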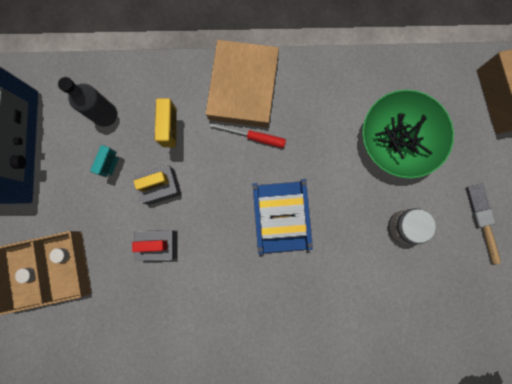

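Scene view: the yellow gauge in its stand is at (365,235). The top view shows these candidates:
- (150,181): yellow handle in a grey stand
- (165,121): a larger loose yellow block
- (103,160): a turquoise block
- (148,246): the red gauge
- (283,216): the checker's yellow stripes

I choose (150,181), the smaller yellow one, standing in a stand. The checker's gap shows at about (283,216).

```bash
python3 - <<'E'
from h import *
d=np.load("top1.npz"); img,K,Rw,e=d["img"],d["K"],d["Rw"],d["e"]
hsv=cv2.cvtColor(img,cv2.COLOR_RGB2HSV)
ym=cv2.inRange(hsv,(18,120,80),(35,255,255))
n,l,st,ce=cv2.connectedComponentsWithStats(ym)
for i in range(1,n):
    if st[i,4]<60: continue
    pts=np.argwhere(l==i)[:,::-1].astype(float)
    w=onplane(K,Rw,e,pts,0.11 if ce[i][0]<200 else 0.075)
    r=cv2.minAreaRect((w[:,:2]*1000).astype(np.float32))
    print(ce[i],st[i,4],w.mean(0).round(4),r)
    if 130<ce[i][0]<170: print(sorted({int(v) for v in hsv[l==i][:,2]}))
bm=cv2.inRange(hsv,(105,120,50),(125,255,255)); bm[:,:200]=0
c=max(cv2.findContours(bm,0,2)[0],key=cv2.contourArea)
w=onplane(K,Rw,e,c.reshape(-1,2),0.065); print("blue",cv2.minAreaRect((w[:,:2]*1000).astype(np.float32)))
a=cv2.resize(img[150:215,115:195],None,fx=5,fy=5,interpolation=2)
b=cv2.resize(img[170:262,240:325],None,fx=4,fy=4,interpolation=2)
h=max(a.shape[0],b.shape[0]);p=lambda q:np.pad(q,((0,h-q.shape[0]),(0,0),(0,0)))
save("crop1.png",np.hstack([p(a),p(b)]))
E
```

```text
[162.55886736 119.63338301] 671 [0.7506 0.2431 0.11  ] ((749.9879760742188, 243.07778930664062), (36.64970779418945, 105.9526138305664), 88.62129974365234)
[81, 82, 84, 86, 87, 88, 89, 90, 92, 93, 95, 96, 97, 98, 99, 101, 102, 103, 104, 107, 108, 109, 110, 111, 112, 113, 114, 115, 116, 117, 120, 123, 128, 130, 138, 142, 145, 146, 147, 148, 149, 150, 152, 154, 155, 156, 158, 159, 161, 162, 164, 165, 166, 167, 170, 171, 172, 173, 174, 176, 177, 178, 179, 180, 181, 182, 183, 184, 187, 190, 191, 192, 193, 194, 195, 196, 197, 198, 199, 200, 201, 202, 203, 205, 206, 208, 209, 210, 211, 212, 213, 214, 215, 216, 217, 218, 219, 220, 221, 222, 223, 224, 225, 226]
[149.07012195 180.44207317] 328 [0.6074 0.2723 0.11  ] ((607.439697265625, 271.848388671875), (25.155868530273438, 71.64361572265625), 16.90492057800293)
[80, 82, 84, 85, 87, 88, 90, 92, 93, 101, 103, 105, 107, 109, 111, 112, 113, 115, 120, 121, 122, 123, 124, 126, 127, 129, 130, 132, 138, 139, 140, 144, 147, 149, 151, 154, 155, 157, 158, 164, 165, 166, 167, 168, 170, 173, 176, 177, 179, 182, 183, 184, 186, 187, 188, 189, 190, 191, 192, 193, 195, 196, 198, 199, 200, 201, 202, 203, 204, 205, 206, 207, 209, 210, 211, 213, 214, 215, 216, 217, 218, 219, 220, 221, 222, 223, 224, 225, 226]
[280.78030303 202.23106061] 264 [ 0.5551 -0.0303  0.075 ] ((554.9580078125, -29.831050872802734), (14.151440620422363, 102.4962387084961), 3.8100106716156006)
[283.50180505 229.41877256] 277 [ 0.4911 -0.0352  0.075 ] ((491.1448974609375, -35.13288879394531), (14.498385429382324, 101.82245635986328), 3.834383010864258)
blue ((520.8311157226562, -32.94963073730469), (160.70382690429688, 126.38201904296875), 3.9159319400787354)
```

View pics/crop1.png

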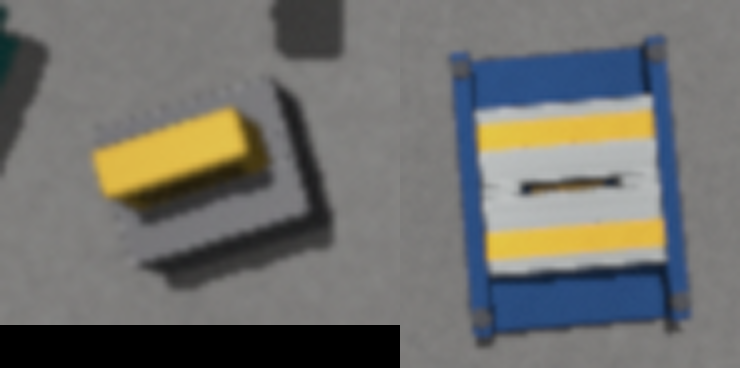

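The crop confirms the choice: a single yellow handle in a grey stand, with the larger yellow block away from it. The gap is the dark slit near (282,216). I'll move over the checker for a close wrist view.

Emit:
move_arm(
  moves=[
    [[0.038,0.048,0.01,8,100],[0.076,0.096,0.02,16,100],[0.114,0.144,0.02,24,100],[0.152,0.192,0.02,32,100],[0.19,0.24,0.02,40,100]],
  ],
)

```text
clock: 0.72
eef_pos: [0.3484, -0.2328, 0.2511]
tool_rot: [0.872, 0.49, -0.0, 0.0]
ft_force: [1.7, -0.6, 1.2]
grip_width: 0.0852
grasp_force: 0.0
```

Emit:
move_arm(
  moves=[
    [[0.035,0.045,0,8,100],[0.07,0.09,0,16,100],[0.105,0.135,0,24,100],[0.13,0.18,0,32,100],[0.13,0.2,0,35.4,100]],
  ],
)

```text
clock: 1.35
eef_pos: [0.4787, -0.032, 0.2504]
tool_rot: [0.681, 0.732, -0.0, -0.001]
ft_force: [-0.5, -0.4, 0.7]
grip_width: 0.0857
grasp_force: 0.0
```

```bash
python3 - <<'E'
from h import *
c,K,Rw,e,o=grab("wrist"); save("w1.png",c["color"]); np.savez("w1.npz",img=c["color"],K=K,Rw=Rw,e=e)
print(o["eef_pos"],o["tool_rot"],o["joint_pos"],o["ft_force"],K.tolist(),np.array(c["hand_eye"]).round(3).tolist(),e)
E
```

```text
[ 0.4787194  -0.03197004  0.25040238] [ 6.81268341e-01  7.32033563e-01 -1.88908537e-04 -5.23560870e-04] [-6.69157893e-02  1.93674795e-01 -5.17336144e-03  1.37299901e+00
  3.67353060e-04  1.43207204e+00] [-0.47341205 -0.43071944  0.7298971 ] [[271.70645870577874, 0.0, 253.90930585182232], [0.0, 271.70645870577874, 193.49549154932862], [0.0, 0.0, 1.0]] [[0.0, 0.956, 0.294, 0.075], [1.0, 0.0, -0.001, 0.001], [-0.001, 0.294, -0.956, -0.142], [0.0, 0.0, 0.0, 1.0]] [0.4740208  0.04239499 0.39199529]
```

View pics/w1.png

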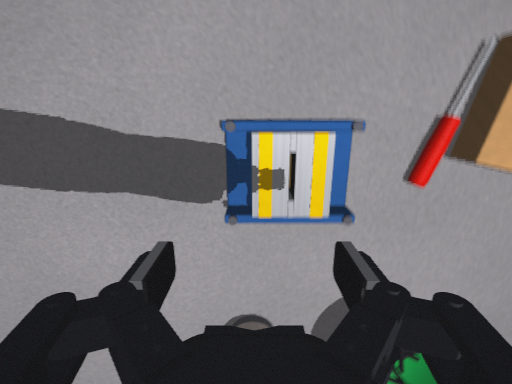

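The wrist view shows the checker at (290,172) with the dark gap slit at (292,176), between stripes at (265,175) and (319,175). I'll measure the gap and the jaws on the z=0.075 plane.

```bash
python3 - <<'E'
from h import *
d=np.load("w1.npz"); img,K,Rw,e=d["img"],d["K"],d["Rw"],d["e"]
g=cv2.cvtColor(img,cv2.COLOR_RGB2GRAY).astype(int)
print(g[165,282:304],g[185,282:304]); print(g[145:210,292])
m=np.zeros(g.shape,np.uint8); s=np.s_[135:213,284:302]; m[s]=(g[s]<90)*1
n,l,st,ce=cv2.connectedComponentsWithStats(m)
for i in range(1,n):
    if st[i,4]>20: print(st[i],ce[i])
    if st[i,4]>60:
        w=onplane(K,Rw,e,np.argwhere(l==i)[:,::-1],.075)[:,:2]*1000
        print(cv2.minAreaRect(w.astype(np.float32)))
hsv=cv2.cvtColor(img,cv2.COLOR_RGB2HSV); ym=cv2.inRange(hsv,(18,120,60),(35,255,255))
n,l,st,ce=cv2.connectedComponentsWithStats(ym)
for i in range(1,n):
    if st[i,4]>100:
        w=onplane(K,Rw,e,np.argwhere(l==i)[:,::-1],.075)[:,:2]*1000
        print(ce[i],w.mean(0),cv2.minAreaRect(w.astype(np.float32)))
E
```

```text
[191 190 195 196 195 195 195 144  72  48  24  21  26 112 183 200 195 192
 193 194 196 197] [ 87 110 155 180 185 188 143  85  55  22  24  26  89 168 192 188 185 185
 185 189 191 191]
[204 204 203 205 203 184 166 134 112  23  21  25  24  26  20  22  23  20
  25  22  24  24  24  22  22  20  23  23  25  24  24  24  25  25  26  23
  21  22  24  21  24  21  21  19  24  21  23  22  21  28  28  38  47  57
  97 125 151 169 182 179 181 182 181 180 181]
[289 154   7  46 230] [291.85652174 175.93043478]
((524.9085083007812, -30.899673461914062), (6.04459285736084, 55.34732437133789), 4.166059970855713)
[265.09973522 173.6831421 ] [492.68121199 -29.90214558] ((492.5409851074219, -32.53609848022461), (16.296934127807617, 104.28449249267578), 4.300410270690918)
[318.52309059 173.4982238 ] [556.25759945 -25.08049987] ((556.3719482421875, -27.265525817871094), (16.013402938842773, 102.92362213134766), 4.225231647491455)
```

Emit:
move_arm(
  moves=[
    [[0.005,0.06,0,3,100],[0.015,0.12,0,6,100],[0.03,0.17,0,10,100],[0.05,0.2,0,13,100],[0.05,0.2,0,13,100]],
  ],
)

```text
clock: 2.02
eef_pos: [0.5281, 0.1672, 0.2501]
tool_rot: [0.595, 0.803, -0.001, -0.0]
ft_force: [-1.2, -0.9, -0.6]
grip_width: 0.0855
grasp_force: 0.0
```

```bash
python3 - <<'E'
from h import *
c,K,Rw,e,o=grab("wrist"); img=c["color"]; save("w2.png",img); np.savez("w2.npz",img=img,K=K,Rw=Rw,e=e)
print(o["eef_pos"],e)
hsv=cv2.cvtColor(img,cv2.COLOR_RGB2HSV); ym=cv2.inRange(hsv,(18,120,60),(35,255,255))
n,l,st,ce=cv2.connectedComponentsWithStats(ym)
for i in range(1,n):
    if st[i,4]>100:
        w=onplane(K,Rw,e,np.argwhere(l==i)[:,::-1],.11)[:,:2]*1000
        print(ce[i],w.mean(0),cv2.minAreaRect(w.astype(np.float32)))
E
```

```text
[0.5281013  0.16718055 0.25009884] [0.5069598  0.23860231 0.39165381]
[358.50146138 103.75866388] [603.90169762 273.62872805] ((602.7824096679688, 272.1692810058594), (36.23609924316406, 67.4880142211914), 17.04804801940918)
[459.78727788 176.02729848] [736.43479676 237.8474777 ] ((741.02294921875, 238.0806121826172), (36.96361541748047, 138.9942169189453), 89.11082458496094)
[187.4090268  301.42877292] [494.24607434  -2.45711985] ((494.2654113769531, -4.231880187988281), (13.9208984375, 92.68646240234375), 3.778108596801758)
[234.20872865 302.83681214] [550.12251216  12.66360114] ((550.1849365234375, 11.477001190185547), (14.145562171936035, 68.8256607055664), 4.263019561767578)
```

View pics/w2.png

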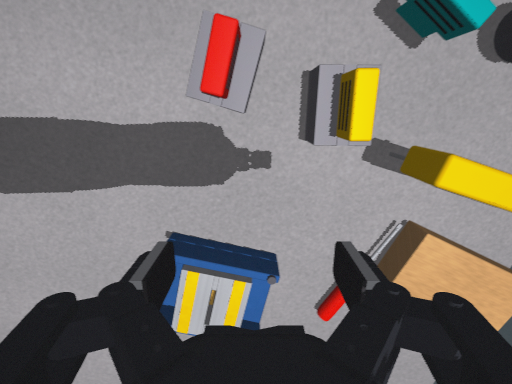

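The view shows the yellow gauge's handle at (360,103) in its stand, with the top face to the right of its slotted side. The red gauge is at (220,55). I'll move directly above the yellow one.

Emit:
move_arm(
  moves=[
    [[0.03,0.04,0,0,100],[0.055,0.08,-0.01,0,100],[0.079,0.105,-0.03,0,100],[0.079,0.105,-0.04,0,100],[0.079,0.105,-0.04,0,100]],
  ],
)

```text
clock: 2.7
eef_pos: [0.6056, 0.2685, 0.21]
tool_rot: [0.597, 0.802, -0.002, -0.001]
ft_force: [-0.5, -0.2, 0.0]
grip_width: 0.0856
grasp_force: 0.0
```

```bash
python3 - <<'E'
from h import *
c,K,Rw,e,o=grab("wrist"); img=c["color"]; save("w3.png",img); np.savez("w3.npz",img=img,K=K,Rw=Rw,e=e)
print(o["eef_pos"],o["tool_rot"],e)
hsv=cv2.cvtColor(img,cv2.COLOR_RGB2HSV)
for v in (60,150,180):
  ym=cv2.inRange(hsv,(18,120,v),(35,255,255))
  n,l,st,ce=cv2.connectedComponentsWithStats(ym)
  for i in range(1,n):
    if st[i,4]>300:
        w=onplane(K,Rw,e,np.argwhere(l==i)[:,::-1],.11)[:,:2]*1000
        print(v,ce[i],w.mean(0),cv2.minAreaRect(w.astype(np.float32)))
E
```

```text
[0.60559579 0.26852586 0.21003537] [ 5.97077634e-01  8.02181088e-01 -1.78951330e-03 -7.73876907e-04] [0.58506574 0.34026468 0.35152178]
60 [260.39314928 183.30470348] [608.93509704 279.21989933] ((609.1552124023438, 277.97845458984375), (23.532800674438477, 73.79869079589844), 17.870502471923828)
60 [387.83068125 258.06414719] [754.78980697 242.03213191] ((750.612060546875, 240.51248168945312), (54.99446105957031, 144.0806121826172), 84.07063293457031)
60 [107.96730245 367.7520436 ] [504.31601451  16.49934547] ((505.0910339355469, 19.38045310974121), (14.233701705932617, 56.15110778808594), 4.310127258300781)
150 [261.09249564 161.83944154] [603.53795545 298.92393764] ((603.7407836914062, 296.80224609375), (22.771183013916016, 23.70184898376465), 16.7058048248291)
150 [261.22311828 214.42741935] [618.55463865 250.58728515] ((617.7534790039062, 252.31246948242188), (22.818622589111328, 19.326492309570312), 16.747955322265625)
150 [407.83069307 273.39009901] [781.30271075 231.909579  ] ((767.6124267578125, 227.64096069335938), (37.32363510131836, 105.21928405761719), 88.91976928710938)
150 [107.86402266 368.23512748] [504.29986506  15.73669305] ((505.1455383300781, 18.657447814941406), (14.233694076538086, 54.70102310180664), 4.310099124908447)
180 [261.38868613 161.95072993] [603.82181321 298.90562523] ((603.7083129882812, 296.6768493652344), (22.423019409179688, 23.941286087036133), 17.87200355529785)
180 [261.23978202 214.53405995] [618.60170275 250.48838011] ((617.7534790039062, 252.31246948242188), (22.818622589111328, 19.326492309570312), 16.747955322265625)
180 [408.24368882 273.9046883 ] [781.96321438 231.48764177] ((768.0552368164062, 227.43882751464844), (36.27757263183594, 104.32630157470703), 88.90654754638672)
180 [107.77809798 368.32276657] [504.22213698  15.57351851] ((504.8288879394531, 18.633583068847656), (13.598600387573242, 54.70102310180664), 4.310099124908447)
```

View pics/w3.png

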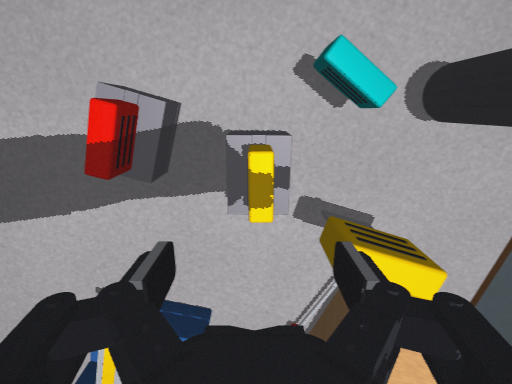

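The handle top is at (261,183), nearly centred between the fingers, and its axis is parallel to the pads. I'll descend and grip.

Emit:
move_arm(
  moves=[
    [[0.003,0.005,-0.04,0,100],[0.003,0.005,-0.08,0,100],[0.003,0.005,-0.115,0,100],[0.003,0.005,-0.14,0,100],[0.003,0.005,-0.14,0,100]],
  ],
)

```text
clock: 3.38
eef_pos: [0.6082, 0.2737, 0.0707]
tool_rot: [0.597, 0.802, -0.002, -0.001]
ft_force: [0.4, -0.3, 0.8]
grip_width: 0.0854
grasp_force: 0.0
```

Emit:
move_arm(
  moves=[
    [[0,0,0,0,22],[0,0,0,0,10],[0,0,0,0,10],[0,0,0,0,10],[0,0,0,0,10]],
  ],
)

```text
clock: 4.0
eef_pos: [0.6102, 0.2758, 0.0725]
tool_rot: [0.596, 0.803, 0.001, 0.0]
ft_force: [-1.1, 0.1, 5.6]
grip_width: 0.0231
grasp_force: 59.6
```

Emit:
move_arm(
  moves=[
    [[0,0,0.02,0,10],[0,0,0.05,0,10],[0,0,0.09,0,10],[0,0,0.13,0,10],[0,0,0.13,0,10]],
  ],
)

```text
clock: 4.62
eef_pos: [0.6115, 0.2764, 0.2049]
tool_rot: [0.596, 0.803, 0.003, 0.002]
ft_force: [-0.0, 0.4, -2.5]
grip_width: 0.0237
grasp_force: 59.4
```

```bash
python3 - <<'E'
from h import *
for n in("wrist","scene","wrist"):
  c,K,Rw,e,o=grab(n); img=c["color"]; save("l_%s.png"%n,img); np.savez("l_%s.npz"%n,img=img,K=K,Rw=Rw,e=e)
print(o["eef_pos"],o["tool_rot"],o["ft_force"],o["grip_width"])
a=cv2.imread("pics/l_wrist.png")[120:384,130:400]; b=cv2.imread("pics/l_scene.png")[100:320,250:480]
a=cv2.resize(a,(400,391));b=cv2.resize(b,(400,383)); b=np.pad(b,((0,8),(0,0),(0,0)))
cv2.imwrite("pics/l.png",np.hstack([a,b]))
E
```

```text
[0.60926349 0.27536024 0.20007881] [ 5.96340875e-01  8.02730953e-01 -6.79132616e-04 -3.42540243e-04] [-0.22888568 -0.40909453 -2.19441169] 0.023080093980136305
```

View pics/l.png

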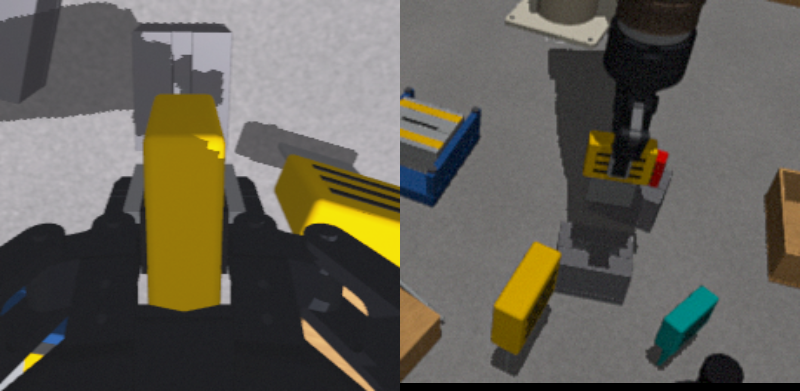

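The gauge is held upright, with its handle's near top edge at crop (145–222,136) and the empty stand below. I'll compute the handle's offset in the hand from that edge.

```bash
python3 - <<'E'
from h import *
d=np.load("l_wrist.npz"); img,K,Rw,e=d["img"],d["K"],d["Rw"],d["e"]
o=monitor.get_obs(); p=o["eef_pos"]; Rt=att(o["tool_rot"])
w=onplane(K,Rw,e,[[228,213],[280,210.5],[254,211.5]],p[2]+.0375)
print(((w-p)@Rt*1000).round(1), np.degrees(np.arctan2(*(w[1]-w[0])[[1,0]])), p, o["joint_pos"].round(3))
v=img[:,:,2].astype(int); print([img[r,254].tolist() for r in range(200,222,2)])
E
```

```text
[[ 33.7  -9.7 -37.5]
 [ 34.8  11.8 -37.6]
 [ 34.4   1.1 -37.5]] 19.737200410446814 [0.6086738  0.27511309 0.19896029] [0.424 0.604 0.475 1.445 0.    1.702]
[[120, 97, 10], [120, 96, 10], [120, 96, 10], [120, 96, 10], [120, 97, 10], [124, 100, 10], [139, 110, 10], [150, 120, 10], [150, 121, 10], [154, 121, 10], [152, 120, 10]]
```

Emit:
move_arm(
  moves=[
    [[-0.014,-0.055,0,-3,10],[-0.028,-0.115,0,-6,10],[-0.042,-0.175,0,-9,10],[-0.056,-0.23,0,-12,10],[-0.07,-0.265,0,-12.6,10]],
  ],
)

```text
clock: 5.4
eef_pos: [0.5373, 0.008, 0.1988]
tool_rot: [0.682, 0.732, -0.002, -0.002]
ft_force: [-0.8, 0.1, -2.2]
grip_width: 0.0232
grasp_force: 59.6
```

Emit:
move_arm(
  moves=[
    [[-0.01,-0.03,0,0,10],[-0.0145,-0.041,-0.01,0,10],[-0.0145,-0.041,-0.03,0,10],[-0.0145,-0.041,-0.05,0,10],[-0.0145,-0.041,-0.05,0,10]],
  ],
)

```text
clock: 6.02
eef_pos: [0.5227, -0.0297, 0.1479]
tool_rot: [0.681, 0.733, -0.002, -0.003]
ft_force: [0.0, 0.3, -1.0]
grip_width: 0.0233
grasp_force: 59.6
```

```bash
python3 - <<'E'
from h import *
for n in("wrist","top"):
  c,K,Rw,e,o=grab(n); img=c["color"]; save("g_%s.png"%n,img); np.savez("g_%s.npz"%n,img=img,K=K,Rw=Rw,e=e)
print(o["eef_pos"],o["tool_rot"],o["ft_force"],np.degrees(2*np.arctan2(o["tool_rot"][1],o["tool_rot"][0])))
E
```

```text
[ 0.52377961 -0.02981933  0.14934181] [ 0.68053896  0.73270844 -0.00132001 -0.00182016] [ 0.18528747 -0.39834227 -1.09297817] 94.228183293314
```

View pics/g_wrist.png

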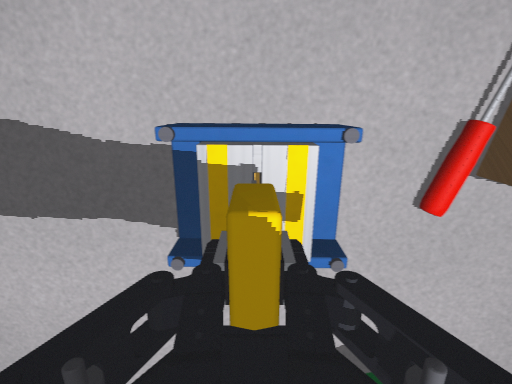

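The gap's visible end is at (258,176), just beyond the handle's near edge at (253,186). I'll measure the gap relative to the handle in this same view.

```bash
python3 - <<'E'
from h import *
d=np.load("g_wrist.npz"); img,K,Rw,e=d["img"],d["K"],d["Rw"],d["e"]
o=monitor.get_obs(); p=o["eef_pos"]; Rt=att(o["tool_rot"]); print(p)
g=cv2.cvtColor(img,cv2.COLOR_RGB2GRAY)
for r in range(166,184,2): print(r,g[r,248:268])
t=lambda uv,z:((onplane(K,Rw,e,uv,z)-p)@Rt*1000).round(1)
print(t([[254,177],[262,177],[258,177]],.075))
hsv=cv2.cvtColor(img,cv2.COLOR_RGB2HSV); ym=cv2.inRange(hsv,(18,120,60),(35,255,255))
for r in (200,230,250,280,300):
    c=np.where(ym[r,215:290])[0]+215; print(r,c.min(),c.max(),t([[c.min()-.5,r],[c.max()+.5,r]],p[2]+.0375)[:,:2].tolist())
E
```

```text
[ 0.52473081 -0.02991787  0.1504824 ]
166 [102 102 103 102  98  99 102 168 211 217 217 218 217 188 194 219 221 219
 218 216]
168 [102 103 102 103  98  98 102 103 101 150 202 216 217 188 195 218 221 219
 217 216]
170 [101 102 102 101  96  97  98  99 101 147 198 214 214 186 196 217 220 219
 218 215]
172 [102 103 102 102  87  70  81  89  89 110 128 125 112 125 188 218 219 218
 217 215]
174 [101 101 101 101  85  64 158 149 106 105 105  89  57  94 185 218 219 217
 216 215]
176 [101 101 102 100  84  63 156 149 105 105 105  88  54 104 187 217 218 217
 215 214]
178 [102 101 102 102  83  63 137 133 104 103 105  89  54 103 188 217 218 216
 215 214]
180 [101 100 101  93  80  72  91  93  98 104 103  88  54 107 188 218 217 216
 215 213]
182 [101 102 101  88  76  77  76  77  89 101 105  88  55 108 189 217 217 216
 214 213]
[[23.  -1.6 75.5]
 [23.   4.9 75.5]
 [23.   1.7 75.5]]
200 215 289 [[40.9, -16.7], [41.0, 12.8]]
230 215 289 [[28.0, -17.3], [28.1, 13.3]]
250 227 281 [[18.9, -12.6], [19.0, 10.3]]
280 229 279 [[4.4, -12.2], [4.5, 9.9]]
300 229 279 [[-5.9, -12.5], [-5.8, 10.2]]
```

Emit:
move_arm(
  moves=[
    [[0,-0.003,-0.008,0,10],[0,-0.003,-0.013,0,10],[0,-0.003,-0.016,0,10],[0,-0.003,-0.018,0,10],[0,-0.003,-0.019,0,10]],
  ],
)

```text
clock: 6.75
eef_pos: [0.5252, -0.0335, 0.1323]
tool_rot: [0.681, 0.732, 0.0, 0.0]
ft_force: [-0.2, 0.4, -1.5]
grip_width: 0.0235
grasp_force: 59.6
```

Emit:
move_arm(
  moves=[
    [[0,0,0,0,10],[0,0,0,0,10]],
  ],
)

```text
clock: 7.0
eef_pos: [0.5252, -0.0335, 0.1324]
tool_rot: [0.681, 0.732, 0.0, 0.0]
ft_force: [-0.2, 0.1, -2.4]
grip_width: 0.0234
grasp_force: 59.6
```

Emit:
move_arm(
  moves=[
    [[0,0,-0.001,0,10],[0,0,-0.002,0,10],[0,0,-0.003,0,10],[0,0,-0.003,0,10]],
  ],
)

```text
clock: 7.5
eef_pos: [0.5251, -0.0335, 0.1292]
tool_rot: [0.681, 0.732, -0.0, -0.0]
ft_force: [-0.7, -0.8, -2.7]
grip_width: 0.0233
grasp_force: 59.6
```

Emit:
move_arm(
  moves=[
    [[0,0,-0.001,0,10],[0,0,-0.002,0,10],[0,0,-0.003,0,10],[0,0,-0.004,0,10],[0,0,-0.004,0,10]],
  ],
)

```text
clock: 8.12
eef_pos: [0.5251, -0.0335, 0.1252]
tool_rot: [0.681, 0.732, -0.0, -0.0]
ft_force: [-0.5, -0.4, -1.4]
grip_width: 0.0233
grasp_force: 59.6
```

Emit:
move_arm(
  moves=[
    [[0,0,-0.004,0,10],[0,0,-0.008,0,10],[0,0,-0.012,0,10],[0,0,-0.015,0,10],[0,0,-0.016,0,10]],
  ],
)

```text
clock: 8.75
eef_pos: [0.525, -0.0335, 0.109]
tool_rot: [0.681, 0.732, -0.0, -0.0]
ft_force: [-0.4, -0.4, -2.2]
grip_width: 0.0233
grasp_force: 59.6
```

Emit:
move_arm(
  moves=[
    [[0,0,-0.0005,0,10],[0,0,-0.001,0,10],[0,0,-0.0015,0,10],[0,0,-0.002,0,10],[0,0,-0.002,0,10]],
  ],
)

```text
clock: 9.38
eef_pos: [0.5251, -0.0335, 0.1073]
tool_rot: [0.681, 0.732, -0.0, -0.0]
ft_force: [0.2, -0.7, -1.9]
grip_width: 0.0234
grasp_force: 59.6
```

Emit:
move_arm(
  moves=[
    [[0,0,-0.0005,0,10],[0,0,-0.001,0,10],[0,0,-0.0015,0,10],[0,0,-0.002,0,10],[0,0,-0.002,0,10]],
  ],
)

```text
clock: 10.0
eef_pos: [0.5251, -0.0335, 0.1052]
tool_rot: [0.681, 0.732, -0.0, -0.0]
ft_force: [-1.1, 0.4, -2.0]
grip_width: 0.0233
grasp_force: 59.6
```

Emit:
move_arm(
  moves=[
    [[0,0,-0.0005,0,10],[0,0,-0.001,0,10],[0,0,-0.0015,0,10],[0,0,-0.0015,0,10]],
  ],
)

```text
clock: 10.5
eef_pos: [0.5251, -0.0335, 0.1037]
tool_rot: [0.681, 0.732, -0.0, -0.0]
ft_force: [-0.3, 0.7, -1.7]
grip_width: 0.0234
grasp_force: 59.6
```

Emit:
move_arm(
  moves=[
    [[0,0,-0.0005,0,10],[0,0,-0.001,0,10],[0,0,-0.0015,0,10],[0,0,-0.0015,0,10]],
  ],
)

```text
clock: 11.0
eef_pos: [0.5251, -0.0335, 0.1022]
tool_rot: [0.681, 0.732, -0.0, -0.0]
ft_force: [0.4, -0.1, -2.5]
grip_width: 0.0234
grasp_force: 59.6
```

Emit:
move_arm(
  moves=[
    [[0,0,-0.0005,0,10],[0,0,-0.001,0,10],[0,0,-0.001,0,10]],
  ],
)

```text
clock: 11.38
eef_pos: [0.5251, -0.0335, 0.1012]
tool_rot: [0.681, 0.732, -0.0, -0.0]
ft_force: [0.6, -0.4, -1.8]
grip_width: 0.0235
grasp_force: 59.6
```

Emit:
move_arm(
  moves=[
    [[0,0,-0.0005,0,10],[0,0,-0.001,0,10],[0,0,-0.001,0,10]],
  ],
)

```text
clock: 11.75
eef_pos: [0.5251, -0.0335, 0.1003]
tool_rot: [0.681, 0.732, -0.0, -0.0]
ft_force: [0.6, 1.0, -2.3]
grip_width: 0.0233
grasp_force: 59.6
```

Emit:
move_arm(
  moves=[
    [[0,0,0,0,40],[0,0,0,0,70],[0,0,0,0,100],[0,0,0,0,100],[0,0,0,0,100]],
  ],
)

```text
clock: 12.38
eef_pos: [0.5252, -0.0335, 0.1004]
tool_rot: [0.681, 0.732, 0.0, 0.0]
ft_force: [0.2, 0.6, 0.9]
grip_width: 0.0852
grasp_force: 0.0
```

```bash
python3 - <<'E'
from h import *
c,K,Rw,e,o=grab("scene"); img=c["color"]; c2,K2,R2,e2,o2=grab("wrist")
print(o2["ft_force"],o2["eef_pos"])
a=cv2.resize(img[110:230,190:320],(433,400),interpolation=2); b=cv2.resize(c2["color"][120:384,130:400],(367,400)[::1])
save("rel.png",np.hstack([a,b]))
E
```

```text
[ 0.30719688  0.06114459 -0.49869955] [ 0.52518428 -0.03349707  0.10033207]
```

View pics/rel.png

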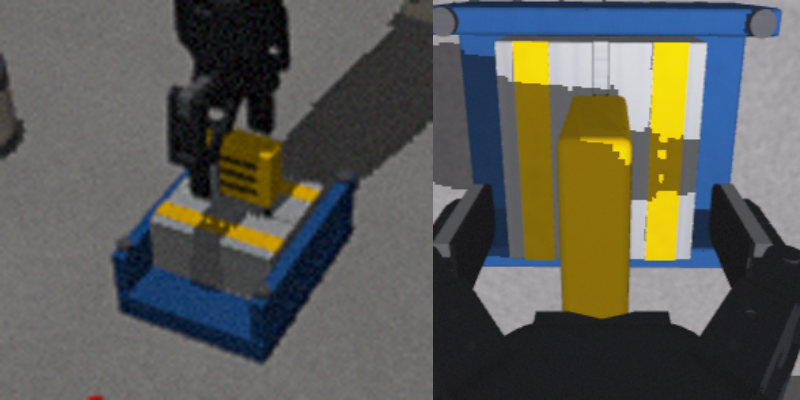

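The gauge stands upright in the gap, with the handle raised above the jaws and the fingers clear on both sides (crop pads at 470 and 745). Next I lift, shut the fingers and come down on the handle top.

Emit:
move_arm(
  moves=[
    [[0,0,0.02,0,100],[0,0,0.05,0,100],[0,0,0.08,0,100],[0,0,0.08,0,50],[0,0,0.08,0,0]],
  ],
)

```text
clock: 13.1
eef_pos: [0.5247, -0.0334, 0.1796]
tool_rot: [0.681, 0.732, -0.0, -0.0]
ft_force: [0.6, 0.2, -0.4]
grip_width: 0.0517
grasp_force: 0.0
```

Emit:
move_arm(
  moves=[
    [[0,0,0,0,0],[0,0,0,0,0],[0,0,-0.02,0,0],[0,0,-0.032,0,0],[0,0,-0.038,0,0]],
  ],
)

```text
clock: 13.72
eef_pos: [0.5245, -0.0335, 0.1412]
tool_rot: [0.681, 0.732, -0.001, -0.001]
ft_force: [0.3, -0.4, 0.3]
grip_width: 0.0001
grasp_force: 0.0
```

Emit:
move_arm(
  moves=[
    [[0,0,-0.002,0,0],[0,0,-0.004,0,0],[0,0,-0.005,0,0],[0,0,-0.006,0,0],[0,0,-0.006,0,0]],
  ],
)

```text
clock: 14.35
eef_pos: [0.5259, -0.0335, 0.1373]
tool_rot: [0.681, 0.732, 0.001, 0.001]
ft_force: [0.4, 0.8, 5.5]
grip_width: -0.0001
grasp_force: 2.4
```

Emit:
move_arm(
  moves=[
    [[0,0,-0.001,0,0],[0,0,-0.002,0,0],[0,0,-0.003,0,0],[0,0,-0.004,0,0],[0,0,-0.005,0,0]],
  ],
)

```text
clock: 14.98
eef_pos: [0.5264, -0.0335, 0.1333]
tool_rot: [0.681, 0.732, 0.001, 0.001]
ft_force: [-1.1, 0.2, 11.0]
grip_width: 0.0
grasp_force: 5.0
```

Emit:
move_arm(
  moves=[
    [[0,0,-0.001,0,0],[0,0,-0.002,0,0],[0,0,-0.003,0,0],[0,0,-0.004,0,0],[0,0,-0.005,0,0]],
  ],
)

```text
clock: 15.6
eef_pos: [0.5262, -0.0335, 0.1283]
tool_rot: [0.681, 0.732, 0.001, 0.001]
ft_force: [-1.8, -0.2, 9.8]
grip_width: 0.0001
grasp_force: 5.3
```

Emit:
move_arm(
  moves=[
    [[0,0,-0.001,0,0],[0,0,-0.002,0,0],[0,0,-0.003,0,0],[0,0,-0.004,0,0],[0,0,-0.005,0,0]],
  ],
)

```text
clock: 16.23
eef_pos: [0.5262, -0.0335, 0.1252]
tool_rot: [0.681, 0.732, 0.001, 0.002]
ft_force: [-7.1, 1.1, 25.6]
grip_width: -0.0001
grasp_force: 12.8
```

Emit:
move_arm(
  moves=[
    [[0,0,-0.001,0,0],[0,0,-0.0015,0,0],[0,0,-0.0015,0,0],[0,0,-0.0015,0,0]],
  ],
)

```text
clock: 16.73
eef_pos: [0.5262, -0.0335, 0.1252]
tool_rot: [0.681, 0.732, 0.002, 0.002]
ft_force: [-9.4, 0.5, 29.0]
grip_width: -0.0003
grasp_force: 14.5
```

Emit:
move_arm(
  moves=[
    [[0,0,0.004,0,0],[0,0,0.01,0,0],[0,0,0.04,0,0],[0,0,0.09,0,0],[0,0,0.09,0,0]],
  ],
)

```text
clock: 17.35
eef_pos: [0.5278, -0.0336, 0.2135]
tool_rot: [0.681, 0.732, 0.002, 0.003]
ft_force: [0.1, 0.0, -1.6]
grip_width: 0.0
grasp_force: 0.0
```

```bash
python3 - <<'E'
from h import *
c,K,Rw,e,o=grab("scene"); img=c["color"]; c2,K2,R2,e2,o2=grab("wrist")
print(o2["ft_force"],o2["eef_pos"])
a=cv2.resize(img[110:230,190:320],(433,400),interpolation=2); b=cv2.resize(c2["color"][90:290,170:370],(367,400))
save("fin.png",np.hstack([a,b]))
E
```

```text
[-0.06709258 -0.60904037 -0.29775839] [ 0.52639414 -0.03358194  0.21118881]
```

View pics/fin.png

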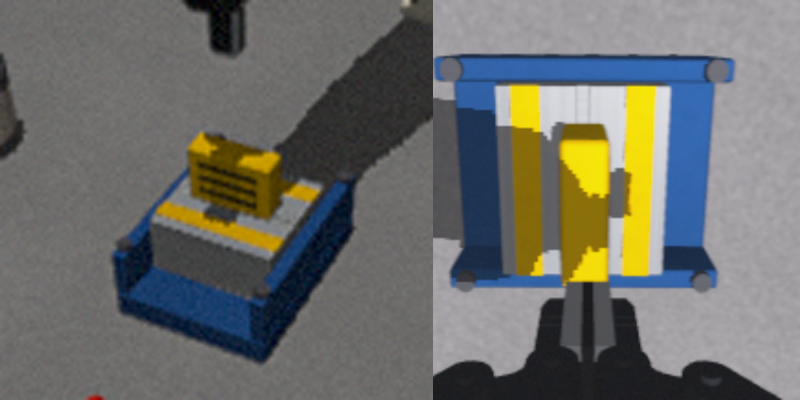

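The handle sits flat on the jaws (crop (235,180)) and the fingers are well clear, so I'm handing in.

```bash
python3 -c "
from workcell import job; print(job.job_done())"
```

```text
the job is handed in; nothing more can be done
None
```

The yellow gauge is in the checker's gap, pressed home from above and released. Its handle is flat on the jaws in the last pictures. The red gauge and canister were not touched. The job is handed in, but no verdict came back.

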